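# Unload the machine vise and check each block in the caliper gauge

### The job

The milled blocks in the low machine vise are finished: open its jaw, then take the blocks one at a time from left to right as you see them, set each on the caliper gauge, let go, and push the thumb post gently until the jaw pinches the block's 44 mm width flat against the anvil (spring about half pressed, and hold it for a second). Put each checked block on the floor of the tray, not stacked, and when all are in, slide the empty vise jaws fully shut; leave the tin, the bearing and the V-block where they are.

Things in the scene. Friction and masses are not known exactly. Their poses are not given: they have to be found in the camera images.
- vise: Low grey quick-action machine vise, fixed to the bench. Origin under its middle at bench height; local x is the slide direction and points from the handle to the fixed jaw at the far end, z up. Its flat bed is 40 mm above the bench and the jaws stand 24 mm above the bed (64 mm above the bench), 170 mm wide along y. The fixed jaw's face is at local x = +0.03.
- vise_jaw (a joint): Gap between the vise jaws in m: 0 shut, jaws touching; 0.095 wide open; about 0.0446 at the start. It opens toward local -x of the vise. It slides with about 8 N of friction and stays where it is left.
- vise_handle (a point): Point to grip on the vise's handle: an upright dark plate on the sliding jaw, 12 mm thick along the vise's x, 60 mm wide along y, top 102 mm above the bench. This point is 87 mm above the bench, 72 mm on the -x side of the sliding jaw's face, and moves with the jaw. Axes as the vise's.
- gauge: Bench caliper gauge, a bright steel plate 185 x 100 mm fixed to the bench, its top 12 mm above the bench. Origin under the plate at bench height; local x is the slide direction and points from the thumb post to the fixed anvil, z up. The face of the anvil is at local x = +0.04. Anvil and sliding jaw are 60 mm wide along y and their tops are 18 mm above the plate.
- gauge_anvil: The fixed anvil block of the gauge. Origin at bench height under its measuring face.
- gauge_jaw (a joint): Gap between the gauge's sliding jaw and the anvil in m: 0 shut, 0.085 wide open; 0.03 to 0.08 at the start. It opens toward local -x of the gauge, slides with about 1.5 N of friction and stays where it is left. The jaw is 16 mm thick.
- gauge_thumb (a joint): How far the spring-loaded thumb post is pressed toward the jaw, in m: 0 at rest, 0.012 on its stop; the spring has 1000 N/m (1 N per mm). Pushing the post slides the jaw; when the jaw meets something the spring gives way and shows the contact force. Pulling the post back draws the jaw open.
- gauge_grip (a point): Point to grip on the thumb post of the gauge: upright dark post, 12 mm thick along the gauge's x, 26 mm wide along y, top 88 mm above the bench. This point is 72 mm above the bench and, while the spring is at rest, 48 mm on the -x side of the sliding jaw's measuring face. Axes as the gauge's.
- tray: Loose dark sheet-metal tray, outside 210 (local x) x 110 (local y) x 22 mm high, wall and floor 3 mm. Origin under its middle at its underside, z up.
- block_left: Finished milled aluminium block, 44 x 44 mm in section and 70 mm long along its local z, about 0.36 kg; drilled on two faces and bored in the ends. Origin at its middle. At the start it stands upright on the vise bed in the left place (local y = +0.056) of the vise, between the jaws; may be absent.
- block_mid: Finished milled aluminium block, 44 x 44 mm in section and 70 mm long along its local z, about 0.36 kg; drilled on two faces and bored in the ends. Origin at its middle. At the start it stands upright on the vise bed in the middle place (local y = 0) of the vise, between the jaws; may be absent.
- block_right: Finished milled aluminium block, 44 x 44 mm in section and 70 mm long along its local z, about 0.36 kg; drilled on two faces and bored in the ends. Origin at its middle. At the start it stands upright on the vise bed in the right place (local y = -0.056) of the vise, between the jaws; may be absent.
- tin: Bystander: small round blue tin, 61 mm across, 37 mm high, left of the vise.
- bearing: Bystander: ball bearing lying flat, 72 mm across, 18 mm high, at the back of the bench.
- vee: Bystander: steel V-block, 60 x 50 x 34 mm, to the right of the tray.

How it is judged:
On the way, in this order (a step that is already met when the one before it is completed fails the run):
1. the vise jaw is open, at least 58 mm between the jaws (value of joint vise_jaw above 0.058 m), for 0.2 s.
2. block_left stands or lies on the gauge plate, let go, pinched across its 44 mm width between gauge jaw and anvil with at least 1.5 N on each (contact force between each of gauge_jaw, gauge_anvil and block_left above 1.5 N and contact force between the fingers and block_left below 0.5 N and x of block_left in the frame of gauge between 0.013 and 0.024 m and z of block_left in the frame of gauge between 0.028 and 0.053 m), for 0.3 s.
3. block_mid stands or lies on the gauge plate, let go, pinched across its 44 mm width between gauge jaw and anvil with at least 1.5 N on each (contact force between each of gauge_jaw, gauge_anvil and block_mid above 1.5 N and contact force between the fingers and block_mid below 0.5 N and x of block_mid in the frame of gauge between 0.013 and 0.024 m and z of block_mid in the frame of gauge between 0.028 and 0.053 m), for 0.3 s.
4. block_right stands or lies on the gauge plate, let go, pinched across its 44 mm width between gauge jaw and anvil with at least 1.5 N on each (contact force between each of gauge_jaw, gauge_anvil and block_right above 1.5 N and contact force between the fingers and block_right below 0.5 N and x of block_right in the frame of gauge between 0.013 and 0.024 m and z of block_right in the frame of gauge between 0.028 and 0.053 m), for 0.3 s.
At the end, for the whole second after the job is handed in: Every block present rests inside the tray on its floor (not stacked, still), and the vise jaws are shut to less than 8 mm (value of joint vise_jaw below 0.008 m and x of block_left in the frame of tray between -0.1 and 0.1 m and y of block_left in the frame of tray between -0.05 and 0.05 m and z of block_left in the frame of tray between 0.018 and 0.048 m and linear speed of each of block_left, block_mid, block_right below 0.02 m/s and x of block_mid in the frame of tray between -0.1 and 0.1 m and y of block_mid in the frame of tray between -0.05 and 0.05 m and z of block_mid in the frame of tray between 0.018 and 0.048 m and x of block_right in the frame of tray between -0.1 and 0.1 m and y of block_right in the frame of tray between -0.05 and 0.05 m and z of block_right in the frame of tray between 0.018 and 0.048 m); the robot touches nothing.
It fails at once if the tin is moved more than 25 mm (distance of tin from where it was at the start of the episode above 0.025 m).
It fails at once if the ball bearing is moved more than 25 mm (distance of bearing from where it was at the start of the episode above 0.025 m).
It fails at once if the V-block is moved more than 25 mm (distance of vee from where it was at the start of the episode above 0.025 m).
It fails at once if the gauge jaw presses on a block with more than 30 N (contact force between gauge_jaw and block_left above 30 N or contact force between gauge_jaw and block_mid above 30 N or contact force between gauge_jaw and block_right above 30 N).
Of block_left, block_mid, block_right only 2 to 3 are there at a start; the rules pass over those that are not, and their reading is None.
At some moment in a run one of tray, block_left, block_mid, block_right may be knocked a few centimetres aside while the robot is not near it.
Once in a run the grip may slacken for a moment while it holds something.
It also fails if it takes over 210 s, if anything falls off the work surface, if the arm or the gripper's body presses on something with over 40 N, if the wrist force passes 120 N, or if a joint passes its speed limit or range.

### The arm

A 6-joint arm with a two-finger parallel gripper is mounted at the origin on a cart in front of the work surface, level with it; the furniture and walls round the work are solid. World frame = base frame: x ahead of the robot, y to its left, z up, the work surface at z = 0. Lengths are in m, angles in rad, forces in N, time in s.
With the tool pointing down it reaches from about 0.35 to 0.925 m from the base axis. Payload 6.4 kg.
Tool frame: the origin (TCP) lies at the centre of the arm's flange, where the gripper is bolted on; the fingertips stand 199 mm ahead of it and the grasp point (between the pads) lies 180 mm ahead of it; z points along the fingers, y is the line along which they close (so a half turn about z gives the same grasp; the last joint's range is limited). The gripper opens to 94 mm and grips with 3 to 60 N. Pads are 16 mm wide; open, the fingers measure 119 mm over their backs; the gripper's body (75 mm by 177 mm) begins 78 mm behind the grasp point.
Start: joints at [-1.336, 0.245, 1.558, -0, 1.339, -0.174], TCP at [0.258, -0.596, 0.405] pointing down, gripper open.
Joint ranges: [-3.13, 3.13], [-1.02, 2.26], [0.13, 2.54], [-0.95, 4.09], [0.21, 2.88], [-2.74, 2.74]. Speed limits (rad/s): [2.57, 2.57, 3.14, 3.14, 3.14, 3.14].

### API

Orientations are given as a 3x3 rotation matrix whose columns are the frame's x, y, z axes.
In Python, from cell import telemetry, viewer, job gives the robot as it stands. The module is installed in compiled form; this text tells all that it offers.
- The arm moves only by the tool drive_tool, never from a script. Its argument "increments" is a list of rows, each a list of 3 entries, a list of its own where there are three numbers: the finger opening in cm, from 0 to 9.4, then the shift along the tool's x, y, z in cm, then the turn, a rotation vector about the tool's x, y, z in rad. A call has 1 to 20 rows; each row is the pose to reach, as a shift and turn from the pose commanded when the call began, along the tool's axes at that moment; what a row does not reach only later rows make up. A row lasts 1/8 s, in which the tool goes at most 62.5 mm and 10.7 degrees, less where a joint would pass 70% of its speed; a pose out of reach is approached as far as the arm can. A call with a gripper value outside its range is refused whole. The fingers move at their own pace and stop on an object; the grip force is fixed at half the most. Time passes only in rows, so rows that repeat a pose let the fingers close. It gives the time, the measured TCP pose, the force, the opening and the grip force at its end, in the units of the state.
- telemetry.get_state(): the state, without advancing time (a new reading comes with each control period).
- viewer.snapshot(name): name is "scene" or "top" or "wrist"; returns a dict with "image" (420x560x3 uint8, red, green, blue), "camera_matrix" (3x3 intrinsics, pixels), "R" (3x3) and "t" (3): a world point X has camera coordinates R X + t; the wrist camera has in their place "tool_from_camera" (4x4, takes a point from camera to tool coordinates, whose origin is the TCP and whose axes are the flange's). Camera axes: x right, y down, z forward; pixel columns grow to the right and rows downward; lengths in m; the calibration is good to about 2 mm. A picture is of the moment at which its call begins: read the wrist's pose just before it. There is no depth.
- job.finish_job(): hands the job in; it is judged then, once.
The state is a dict: "clock": time; "joint_pos": joint angles; "qvel": joint speeds; "effort": joint torques, N m; "ee_pos": TCP position; "tcp_rot": TCP orientation; "contact_force": force on the tool from outside, world axes, zero at the start; "moment": the same for the moment, N m; "grip_width": finger opening in m; "grasp_force": force on a finger pad.
Only numpy, scipy, OpenCV 4.12 (cv2) and the standard library are available. Lean on these libraries where they do the work, as an engineer would, in place of code of your own. Each camera call takes 0.05 s, during which the arm holds its last target. There are 200 camera calls.

## Working session

There is one attempt and no reset: what is moved stays moved. The work goes in short steps, Python scripts to look and compute and a tool call to move; the robot and the scene stay as the last step left them, time stands still between calls to the robot, and variables do not carry over. Pictures are saved under pics/ and viewed, at most 14 in all, crops included, and the job is handed in when it is done.

Besides the shell and the picture viewer there is one more tool, called after "Emit:" as name(argument=value, ...), one argument or row to a line, values as JSON. drive_tool: Moves the arm, as the interface text tells. Its arguments: {"type":"object","properties":{"increments":{"type":"array","items":{"type":"array"}}},"required":["increments"]}

```bash
mkdir -p pics; cat > h.py <<'E'
import numpy as np, cv2
from cell import telemetry, viewer, job
def snap(n,f=None):
    s=viewer.snapshot(n)
    if f: cv2.imwrite('pics/'+f+'.png',s['image'][:,:,::-1])
    return s
def ray(s,px):
    K=np.array(s['camera_matrix']);d=np.linalg.inv(K)@[px[0],px[1],1.]
    if 'tool_from_camera' in s:
        st=telemetry.get_state();T=np.array(s['tool_from_camera']);R=np.array(st['tcp_rot'])
        return R@T[:3,3]+st['ee_pos'],R@T[:3,:3]@d
    R=np.array(s['R']);return -R.T@s['t'],R.T@d
def onplane(s,px,z):
    o,d=ray(s,px);return o+d*(z-o[2])/d[2]
def proj(s,X):
    c=np.array(s['R'])@X+s['t'];p=np.array(s['camera_matrix'])@c;return p[:2]/p[2]
E
python3 - <<'E'
from h import *
st=telemetry.get_state();print(st)
for n in('scene','top'):
    s=snap(n,n+'0');print(n,s['camera_matrix'],s['R'],s['t'])
E
```

```text
{'clock': 0.0, 'joint_pos': array([-1.33607669e+00,  2.45804819e-01,  1.55898405e+00, -1.61675834e-05,
        1.33870380e+00, -1.74090999e-01]), 'qvel': array([-0.00045622,  0.00219933, -0.00071739, -0.00025708, -0.00038928,
        0.00107209]), 'effort': array([-2.08539568e-03, -4.15847647e+01, -3.14600158e+01,  6.83532609e-02,
        3.32992896e-02, -1.54063650e-04]), 'ee_pos': array([ 0.25834443, -0.59621447,  0.40356703]), 'tcp_rot': array([[ 9.17592854e-01,  3.97521252e-01, -4.57190963e-04],
       [ 3.97521392e-01, -9.17591054e-01,  1.84426162e-03],
       [ 3.13618851e-04, -1.87402447e-03, -9.99998195e-01]]), 'contact_force': array([ 0.27935575, -0.06912514,  0.69040892]), 'moment': array([-0.00500964, -0.02714588,  0.01189638]), 'grasp_force': 0.0, 'grip_width': 0.09356810425141952}
scene [[525.82822303   0.         278.8663383 ]
 [  0.         525.82822303 212.40432851]
 [  0.           0.           1.        ]] [[-0.64010387 -0.76826056 -0.00653843]
 [-0.56918682  0.47992026 -0.66760985]
 [ 0.51603625 -0.42361806 -0.74448259]] [0.35429574 0.39625821 1.03261342]
top [[484.93372202   0.         282.27708318]
 [  0.         484.93372202 203.910674  ]
 [  0.           0.           1.        ]] [[-0.00417166 -0.99998336  0.00398456]
 [-0.97952246  0.00328417 -0.20130811]
 [ 0.20129167 -0.00474275 -0.97951987]] [-0.02839702  0.58366338  1.27175877]
```

View pics/scene0.png

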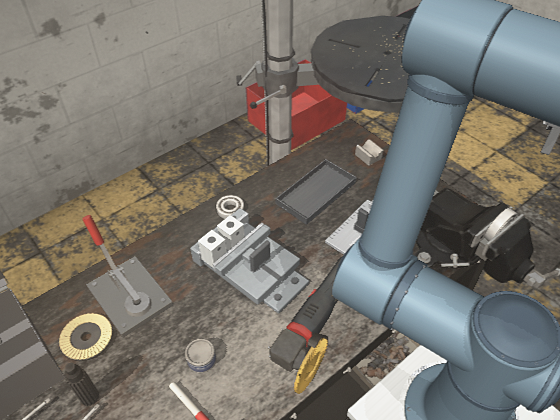

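View pics/top0.png

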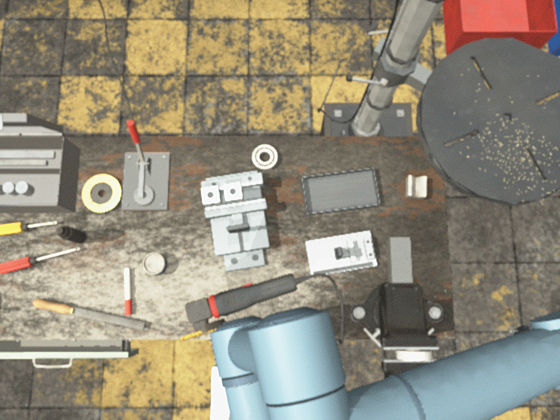

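Vise around top (237,215), with two blocks visible at (210,193) and (237,190). The gauge is at (341,252), tray at (341,190), vee at (417,185), tin at (154,263) and bearing at (265,156). I'll enlarge for detail.

```bash
python3 - <<'E'
from h import *
a=cv2.imread('pics/top0.png')
cv2.imwrite('pics/c1.png',cv2.resize(a[140:290,190:390],None,fx=4,fy=4,interpolation=cv2.INTER_CUBIC))
E
```

```text
(no output)
```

View pics/c1.png

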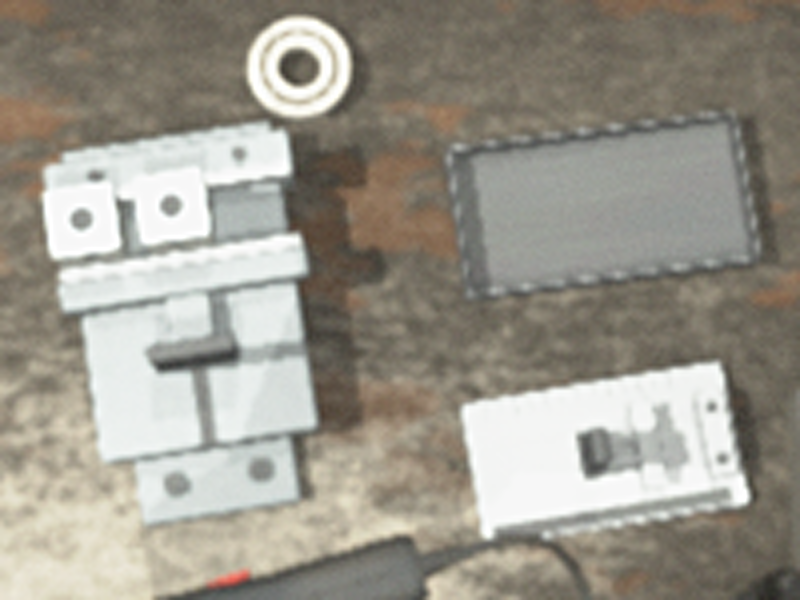

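Only the left and middle blocks are present: tops at crop (82,220) and (172,205), and the right place at (250,208) is empty. Next, poses from the corner pixels.

```bash
python3 - <<'E'
from h import *
s=snap('top')
def P(l,z): return np.array([onplane(s,((u+.5)/4-.5+190,(v+.5)/4-.5+140),z) for u,v in l])
def ctr(n,l,z):
    p=P(l,z);print(n,p.mean(0).round(4),'edges',[ (round(float(np.hypot(*(p[(i+1)%len(p)]-p[i])[:2])),4),round(float(np.degrees(np.arctan2(*(p[(i+1)%len(p)]-p[i])[[1,0]]))),1)) for i in range(len(p))])
ctr('tray',[(447,147),(737,112),(760,262),(468,297)],.022)
ctr('gauge',[(462,408),(720,362),(750,500),(485,540)],.012)
ctr('left',[(42,192),(117,185),(122,250),(50,260)],.11)
ctr('mid',[(133,178),(207,168),(212,235),(140,245)],.11)
ctr('handle',[(150,350),(235,335),(237,352),(155,368)],.102)
ctr('movjaw',[(58,270),(300,235),(308,272),(65,312)],.064)
ctr('post',[(578,434),(605,428),(609,468),(583,474)],.088)
ctr('anvil',[(695,398),(720,393),(735,475),(707,480)],.03)
ctr('jaw',[(630,408),(660,402),(672,475),(645,480)],.03)
ctr('bearing',[(300,66)],.018)
E
```

```text
tray [ 0.6293 -0.1962  0.022 ] edges [(0.21, -83.1), (0.1105, -174.0), (0.208, 96.7), (0.1098, 7.0)]
gauge [ 0.4541 -0.1933  0.012 ] edges [(0.1849, -80.1), (0.0982, -170.1), (0.1863, 98.3), (0.0928, 9.1)]
left [0.5978 0.16   0.11  ] edges [(0.0499, -84.7), (0.0443, -174.5), (0.0477, 97.9), (0.0466, 8.2)]
mid [0.608  0.1005 0.11  ] edges [(0.0496, -82.2), (0.0458, -175.1), (0.0479, 97.9), (0.0459, 6.9)]
handle [0.5121 0.0857 0.102 ] edges [(0.0566, -80.0), (0.0114, -172.8), (0.0547, 101.0), (0.0124, 16.3)]
movjaw [0.5726 0.0975 0.064 ] edges [(0.1668, -81.8), (0.0265, -167.9), (0.1672, 99.3), (0.0296, 10.8)]
post [ 0.447  -0.1767  0.088 ] edges [(0.0183, -77.7), (0.0264, -175.9), (0.0176, 102.7), (0.0265, 5.7)]
anvil [ 0.4627 -0.267   0.03  ] edges [(0.0178, -78.9), (0.0572, -172.0), (0.0197, 99.8), (0.0569, 6.1)]
jaw [ 0.4596 -0.2238  0.03  ] edges [(0.0213, -78.9), (0.0508, -172.6), (0.019, 100.2), (0.0504, 10.0)]
bearing [0.7332 0.0196 0.018 ] edges [(0.0, 0.0)]
```

```bash
cat >> h.py <<'E'
def d(*targets,yaw=9.0):
    """shift (cm, tool axes) and turn from the measured pose to grasp-point targets (x,y,z of grasp point)"""
    st=telemetry.get_state();R=np.array(st['tcp_rot']);a=np.radians(yaw)
    y=np.array([np.cos(a),np.sin(a),0]);z=np.array([0,0,-1.]);T=np.stack([np.cross(y,z),y,z],1)
    print('t',round(st['clock'],2),'grasp',(np.array(st['ee_pos'])+.18*R[:,2]).round(4),'w',round(st['grip_width'],4),'F',np.round(st['contact_force'],1))
    for t in targets:
        sh=R.T@(np.array(t)+[0,0,.18]-st['ee_pos'])*100
        print(t,sh.round(2).tolist(),cv2.Rodrigues(R.T@T)[0].ravel().round(3).tolist())
E
python3 -c "
from h import *
d((.512,.0857,.2),(.512,.0857,.087))"
```

```text
t 0.15 grasp [ 0.2583 -0.596   0.2238] w 0.0938 F [-0.7 -0.6  0.2]
(0.512, 0.0857, 0.2) [50.38, -52.49, 2.47] [-0.001, -0.001, -1.319]
(0.512, 0.0857, 0.087) [50.38, -52.48, 13.77] [-0.001, -0.001, -1.319]
```

Emit:
drive_tool(
  increments=[
    [9.4,[50.4,-52.5,2.5],[0,0,-1.32]],
    [9.4,[50.4,-52.5,2.5],[0,0,-1.32]],
    [9.4,[50.4,-52.5,2.5],[0,0,-1.32]],
    [9.4,[50.4,-52.5,2.5],[0,0,-1.32]],
    [9.4,[50.4,-52.5,2.5],[0,0,-1.32]],
    [9.4,[50.4,-52.5,2.5],[0,0,-1.32]],
    [9.4,[50.4,-52.5,2.5],[0,0,-1.32]],
    [9.4,[50.4,-52.5,2.5],[0,0,-1.32]],
    [9.4,[50.4,-52.5,2.5],[0,0,-1.32]],
    [9.4,[50.4,-52.5,2.5],[0,0,-1.32]],
    [9.4,[50.4,-52.5,2.5],[0,0,-1.32]],
    [9.4,[50.4,-52.5,2.5],[0,0,-1.32]],
    [9.4,[50.4,-52.5,2.5],[0,0,-1.32]],
    [9.4,[50.4,-52.5,2.5],[0,0,-1.32]],
  ],
)

```text
clock: 1.9
ee_pos: [0.512, 0.0853, 0.3794]
tcp_rot: [[-0.157, 0.988, -0.001], [0.988, 0.157, -0.0], [-0.0, -0.001, -1.0]]
contact_force: [0.1, 0.3, 0.3]
grip_width: 0.0943
grasp_force: 0.0
```

```bash
python3 -c "
from h import *
snap('wrist','w1')
d((.512,.0857,.2),(.512,.0857,.087))"
```

```text
t 1.95 grasp [0.5119 0.0848 0.1995] w 0.0941 F [-0.6 -0.8  0.1]
(0.512, 0.0857, 0.2) [0.08, 0.02, -0.05] [-0.0, 0.0, -0.0]
(0.512, 0.0857, 0.087) [0.08, 0.02, 11.25] [-0.0, 0.0, -0.0]
```

View pics/w1.png

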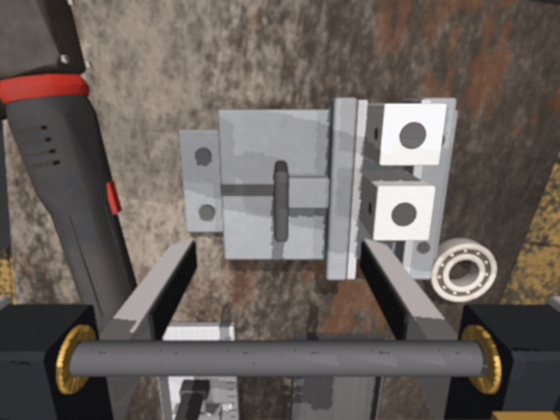

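Handle top spans wrist (281,160)–(281,242). Left block centre is (413,134) and mid (405,211); the vise is square to the tool.

```bash
python3 -c "
from h import *
s=snap('wrist')
for n,p,z in [('handle',(281,201),.102),('left',(412,134),.11),('mid',(402,211),.11),('jl',(357,100),.064),('jr',(350,278),.064)]: print(n,onplane(s,p,z).round(4))
d((.512,.0857,.087))"
```

```text
handle [0.5131 0.0938 0.102 ]
left [0.598  0.1605 0.11  ]
mid [0.6059 0.1028 0.11  ]
jl [0.5636 0.1792 0.064 ]
jr [0.5935 0.017  0.064 ]
t 2.0 grasp [0.5119 0.0846 0.1996] w 0.0941 F [ 0.  -0.4 -0.4]
(0.512, 0.0857, 0.087) [0.1, 0.02, 11.26] [-0.0, 0.0, -0.001]
```

Emit:
drive_tool(
  increments=[
    [5,[0.5,0.1,5],[0,0,-0.015]],
    [5,[0.5,0.1,9],[0,0,-0.015]],
    [5,[0.5,0.1,11],[0,0,-0.015]],
    [5,[0.5,0.1,11],[0,0,-0.015]],
    [0,[0.5,0.1,11],[0,0,-0.015]],
    [0,[0.5,0.1,11],[0,0,-0.015]],
    [0,[0.5,0.1,11],[0,0,-0.015]],
    [0,[0.5,0.1,11],[0,0,-0.015]],
    [0,[0.5,-0.7,11],[0,0,-0.015]],
    [0,[0.5,-1.5,11],[0,0,-0.015]],
    [0,[0.5,-2.3,11],[0,0,-0.015]],
    [0,[0.5,-3.0,11],[0,0,-0.015]],
    [0,[0.5,-3.0,11],[0,0,-0.015]],
    [0,[0.5,-3.0,11],[0,0,-0.015]],
  ],
)

```text
clock: 3.75
ee_pos: [0.4823, 0.0858, 0.2703]
tcp_rot: [[-0.171, 0.985, 0.003], [0.985, 0.171, 0.0], [-0.0, 0.003, -1.0]]
contact_force: [4.6, 0.1, -0.3]
grip_width: 0.0117
grasp_force: 30.0
```

```bash
python3 -c "
from h import *
d((.487,.086,.087))"
```

```text
t 3.75 grasp [0.4829 0.0859 0.0903] w 0.0117 F [ 4.6  0.1 -0.3]
(0.487, 0.086, 0.087) [-0.06, 0.46, 0.34] [0.003, 0.0, 0.015]
```

```bash
python3 -c "
from h import *
d((.4829,.0859,.2),(.42,-.17,.22),yaw=9.3)"
```

```text
t 3.75 grasp [0.4829 0.0859 0.0903] w 0.0117 F [ 4.6  0.1 -0.3]
(0.4829, 0.0859, 0.2) [-0.01, 0.09, -10.97] [0.003, 0.0, 0.01]
(0.42, -0.17, 0.22) [-24.14, -10.48, -12.99] [0.003, 0.0, 0.01]
```

Emit:
drive_tool(
  increments=[
    [4,[0,0,0],[0,0,0]],
    [4,[0,0,0],[0,0,0]],
    [4,[0,0,-6],[0,0,0]],
    [6,[0,0,-12],[0,0,0.01]],
    [9,[-26,-7.5,-13],[0,0,0.01]],
    [9,[-26,-7.5,-13],[0,0,0.01]],
    [9,[-26,-7.5,-13],[0,0,0.01]],
    [9,[-26,-7.5,-13],[0,0,0.01]],
    [9,[-26,-7.5,-13],[0,0,0.01]],
    [9,[-26,-7.5,-13],[0,0,0.01]],
    [9,[-26,-7.5,-13],[0,0,0.01]],
  ],
)

```text
clock: 5.12
ee_pos: [0.4526, -0.1823, 0.3992]
tcp_rot: [[-0.163, 0.987, -0.001], [0.987, 0.163, 0.001], [0.001, -0.001, -1.0]]
contact_force: [0.1, 0.0, 0.0]
grip_width: 0.0902
grasp_force: 0.0
```

```bash
python3 -c "
from h import *
snap('wrist','w2')
d((.45,-.19,.2))"
```

```text
t 5.17 grasp [ 0.4526 -0.1819  0.2193] w 0.0899 F [ 0.9  0.2 -0.7]
(0.45, -0.19, 0.2) [-0.74, -0.39, 1.93] [-0.001, -0.001, 0.007]
```

View pics/w2.png

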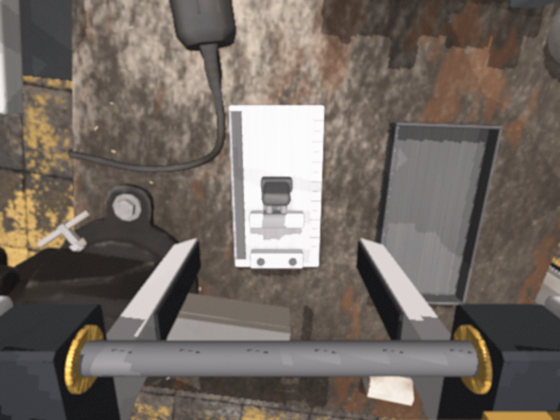

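Gauge in wrist view: plate cols 231–323, rows 106–268; anvil face at row 251, jaw front at about row 227, post top centred near (277,184). Tray on the right, corners (397,124), (498,127), (465,303), (383,295).

```bash
python3 -c "
from h import *
s=snap('wrist')
for n,p,z in [('plateTL',(230,106),.012),('TR',(323,106),.012),('BR',(319,267),.012),('BL',(235,268),.012),('anv',(276,251),.03),('jawf',(276,227),.03),('post',(277,184),.088),('trayTL',(397,124),.022),('trayTR',(499,127),.022),('trayBR',(465,303),.022)]: print(n,onplane(s,p,z).round(4))
im=s['image'];g=cv2.resize(im[90:290,210:340],None,fx=4,fy=3.0,interpolation=cv2.INTER_CUBIC)
cv2.imwrite('pics/c2.png',g[:,:,::-1])"
```

```text
plateTL [ 0.3906 -0.1111  0.012 ]
TR [ 0.4858 -0.0952  0.012 ]
BR [ 0.5183 -0.2767  0.012 ]
BL [ 0.4198 -0.2945  0.012 ]
anv [ 0.4632 -0.2566  0.03  ]
jawf [ 0.4585 -0.2285  0.03  ]
post [ 0.4496 -0.1674  0.088 ]
trayTL [ 0.5629 -0.1002  0.022 ]
trayTR [ 0.6671 -0.0858  0.022 ]
trayBR [ 0.6984 -0.2897  0.022 ]
```

View pics/c2.png

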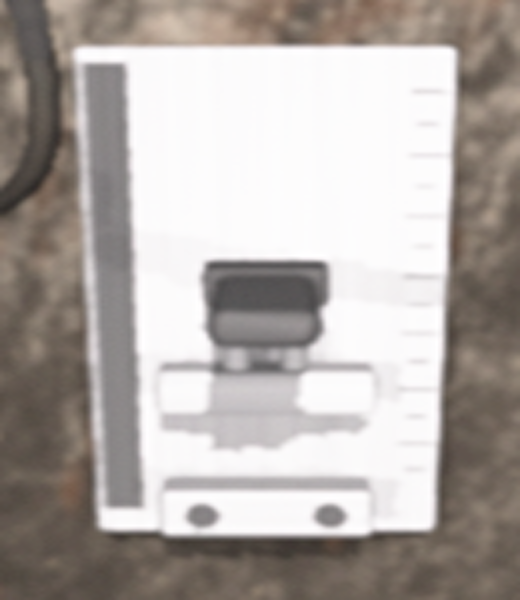

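```bash
python3 -c "
from h import *
s=snap('wrist')
o,_=ray(s,(0,0));print('cam',o.round(3))
for n,p,z in [('anv',(276,252.7),.03),('jawb',(276,212.5),.03),('jawf',(276,227.7),.03),('postB',(276.6,193.3),.088),('postF',(276.6,205.3),.088)]: print(n,onplane(s,p,z).round(4))
d((.45,-.18,.2),yaw=9.7)"
```

```text
cam [ 0.439 -0.1    0.379]
anv [ 0.4636 -0.2587  0.03  ]
jawb [ 0.4559 -0.2121  0.03  ]
jawf [ 0.4587 -0.2293  0.03  ]
postB [ 0.4507 -0.1758  0.088 ]
postF [ 0.4525 -0.1868  0.088 ]
t 5.28 grasp [ 0.4527 -0.182   0.2195] w 0.0898 F [-0.3  0.7 -0.2]
(0.45, -0.18, 0.2) [0.24, -0.24, 1.95] [-0.0, -0.0, -0.004]
```

Emit:
drive_tool(
  increments=[
    [6,[0,-0.1,6],[0,0,0]],
    [6,[0,-0.1,11],[0,0,0]],
    [6,[0,-0.1,14.5],[0,0,0]],
    [6,[0,-0.1,14.5],[0,0,0]],
    [0,[0,-0.1,14.5],[0,0,0]],
    [0,[0,-0.1,14.5],[0,0,0]],
    [0,[0,-0.1,14.5],[0,0,0]],
    [0,[0,-0.1,14.5],[0,0,0]],
    [0,[1.2,-0.1,14.5],[0,0,0]],
    [0,[2.4,-0.1,14.5],[0,0,0]],
    [0,[3.6,-0.1,14.5],[0,0,0]],
    [0,[4.7,-0.1,14.5],[0,0,0]],
    [0,[4.7,-0.1,14.5],[0,0,0]],
    [0,[4.7,-0.1,14.5],[0,0,0]],
  ],
)

```text
clock: 7.02
ee_pos: [0.4437, -0.1371, 0.2555]
tcp_rot: [[-0.163, 0.987, -0.003], [0.987, 0.163, -0.001], [-0.0, -0.003, -1.0]]
contact_force: [-6.8, 0.8, 7.6]
grip_width: 0.0257
grasp_force: 30.0
```

```bash
python3 -c "
from h import *
d((.46,-.134,.2),(.598,.1605,.22),(.598,.1605,.091),yaw=9.8)"
```

```text
t 7.03 grasp [ 0.4431 -0.1372  0.0755] w 0.0257 F [-6.8  0.8  7.6]
(0.46, -0.134, 0.2) [0.04, 1.62, -12.45] [-0.003, 0.0, -0.007]
(0.598, 0.1605, 0.22) [26.84, 20.04, -14.51] [-0.003, 0.0, -0.007]
(0.598, 0.1605, 0.091) [26.84, 20.08, -1.61] [-0.003, 0.0, -0.007]
```

Emit:
drive_tool(
  increments=[
    [5,[0,0,0],[0,0,0]],
    [5,[0,0,0],[0,0,0]],
    [6,[0,0,-6],[0,0,0]],
    [9.4,[6,4,-11],[0,0,-0.007]],
    [9.4,[26.8,20,-14.5],[0,0,-0.007]],
    [9.4,[26.8,20,-14.5],[0,0,-0.007]],
    [9.4,[26.8,20,-14.5],[0,0,-0.007]],
    [9.4,[26.8,20,-14.5],[0,0,-0.007]],
    [9.4,[26.8,20,-14.5],[0,0,-0.007]],
    [9.4,[26.8,20,-14.5],[0,0,-0.007]],
    [9.4,[26.8,20,-14.5],[0,0,-0.007]],
  ],
)

```text
clock: 8.4
ee_pos: [0.5976, 0.1595, 0.399]
tcp_rot: [[-0.169, 0.986, -0.001], [0.986, 0.169, -0.0], [-0.0, -0.001, -1.0]]
contact_force: [0.2, -0.3, -0.2]
grip_width: 0.0938
grasp_force: 0.0
```

```bash
python3 -c "
from h import *
s=snap('wrist','w3');snap('top','t3')
a=cv2.imread('pics/w3.png');b=cv2.imread('pics/t3.png')
cv2.imwrite('pics/c3.png',np.hstack([cv2.resize(a,(400,300)),b[130:280,190:390].repeat(2,0).repeat(2,1)]))
d((.598,.1605,.091),yaw=9.8)"
```

```text
t 8.5 grasp [0.5973 0.1588 0.2191] w 0.0938 F [0.1 0.1 0.9]
(0.598, 0.1605, 0.091) [0.15, 0.09, 12.81] [-0.001, 0.0, -0.002]
```

View pics/c3.png

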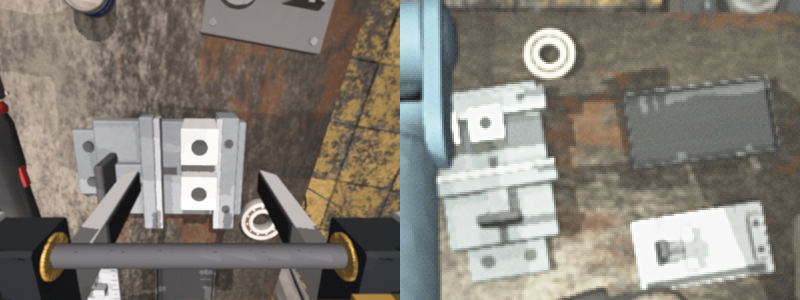

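Vise open with both blocks still upright (left at wrist (279,207) full scale, mid below it). The gauge jaw is open; the tray hasn't moved. Grasp the left block.

Emit:
drive_tool(
  increments=[
    [9.4,[0.1,0.1,6],[0,0,0]],
    [9.4,[0.1,0.1,10.5],[0,0,0]],
    [9.4,[0.1,0.1,12.8],[0,0,0]],
    [9.4,[0.1,0.1,12.8],[0,0,0]],
    [0,[0.1,0.1,12.8],[0,0,0]],
    [0,[0.1,0.1,12.8],[0,0,0]],
    [0,[0.1,0.1,12.8],[0,0,0]],
    [0,[0.1,0.1,12.8],[0,0,0]],
    [0,[0.1,0.1,12.8],[0,0,0]],
    [0,[0.1,0.1,10],[0,0,0]],
    [0,[0.1,0.1,5],[0,0,0]],
    [0,[0.1,0.1,0],[0,0,0]],
    [0,[0.1,0.1,0],[0,0,0]],
  ],
)

```text
clock: 10.12
ee_pos: [0.5995, 0.1613, 0.404]
tcp_rot: [[-0.169, 0.986, 0.008], [0.986, 0.169, 0.001], [-0.001, 0.008, -1.0]]
contact_force: [-0.4, 0.2, -3.9]
grip_width: 0.0437
grasp_force: 30.0
```

```bash
python3 -c "
from h import *
d((.4586,-.2291,.17),(.4586,-.2291,.064),yaw=9.6)"
```

```text
t 10.12 grasp [0.601  0.1614 0.224 ] w 0.0437 F [-0.4  0.2 -3.9]
(0.4586, -0.2291, 0.17) [-36.08, -20.54, 5.26] [0.008, 0.001, 0.003]
(0.4586, -0.2291, 0.064) [-36.08, -20.63, 15.86] [0.008, 0.001, 0.003]
```

Emit:
drive_tool(
  increments=[
    [0,[-36.1,-20.5,5],[0,0,0.003]],
    [0,[-36.1,-20.5,5],[0,0,0.003]],
    [0,[-36.1,-20.5,5],[0,0,0.003]],
    [0,[-36.1,-20.5,5],[0,0,0.003]],
    [0,[-36.1,-20.5,5],[0,0,0.003]],
    [0,[-36.1,-20.5,5],[0,0,0.003]],
    [0,[-36.1,-20.5,5],[0,0,0.003]],
    [0,[-36.1,-20.5,5],[0,0,0.003]],
    [0,[-36.1,-20.5,5],[0,0,0.003]],
    [0,[-36.1,-20.5,5],[0,0,0.003]],
  ],
)

```text
clock: 11.38
ee_pos: [0.4579, -0.2282, 0.3488]
tcp_rot: [[-0.168, 0.986, -0.001], [0.986, 0.168, 0.001], [0.001, -0.001, -1.0]]
contact_force: [-0.1, -0.1, -3.9]
grip_width: 0.0436
grasp_force: 30.0
```

```bash
python3 -c "
from h import *
d((.4586,-.2291,.064),yaw=9.6)
snap('wrist','w4')"
```

```text
t 11.38 grasp [ 0.4577 -0.228   0.1688] w 0.0436 F [-0.1 -0.1 -3.9]
(0.4586, -0.2291, 0.064) [-0.11, 0.06, 10.48] [-0.001, -0.001, 0.001]
```

View pics/w4.png

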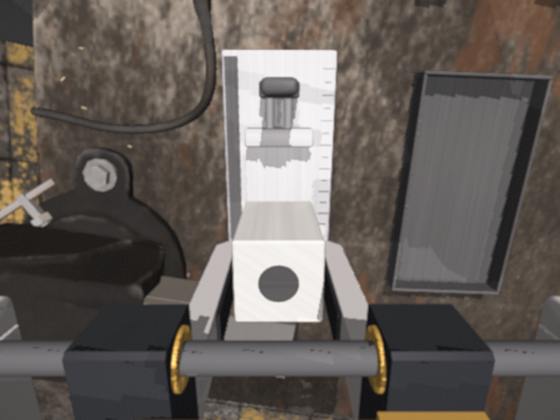

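The block is held square (top at (279,280)) over the gauge; the jaw is open at row 137. Lower and let go.

Emit:
drive_tool(
  increments=[
    [0,[-0.1,0,5],[0,0,0]],
    [0,[-0.1,0,8.5],[0,0,0]],
    [0,[-0.1,0,10],[0,0,0]],
    [0,[-0.1,0,10.3],[0,0,0]],
    [0,[-0.1,0,10.4],[0,0,0]],
    [0,[-0.1,0,10.4],[0,0,0]],
  ],
)

```text
clock: 12.18
ee_pos: [0.4585, -0.2304, 0.2473]
tcp_rot: [[-0.167, 0.986, 0.001], [0.986, 0.167, -0.0], [-0.001, 0.001, -1.0]]
contact_force: [-2.1, 3.6, 6.1]
grip_width: 0.0441
grasp_force: 30.0
```

Emit:
drive_tool(
  increments=[
    [5,[0,0,0],[0,0,0]],
    [7,[0,0,0],[0,0,0]],
    [7,[0,0,0],[0,0,0]],
    [7,[0,0,-4],[0,0,0]],
    [7,[0,0,-10],[0,0,0]],
    [7,[5,0,-12],[0,0,0]],
    [7,[9,0,-12],[0,0,0]],
    [7,[9,0,-12],[0,0,0]],
  ],
)

```text
clock: 13.18
ee_pos: [0.4426, -0.1399, 0.3658]
tcp_rot: [[-0.169, 0.986, 0.001], [0.986, 0.169, -0.0], [-0.001, 0.001, -1.0]]
contact_force: [-0.1, -0.5, 0.2]
grip_width: 0.07
grasp_force: 0.0
```

```bash
python3 -c "
from h import *
d((.4436,-.1375,.13),(.4436,-.1375,.074),yaw=9.6)
snap('wrist','w5')"
```

```text
t 13.18 grasp [ 0.4427 -0.14    0.1858] w 0.07 F [-0.1 -0.5  0.2]
(0.4436, -0.1375, 0.13) [0.23, 0.14, 5.58] [0.001, 0.001, 0.002]
(0.4436, -0.1375, 0.074) [0.23, 0.14, 11.18] [0.001, 0.001, 0.002]
```

View pics/w5.png

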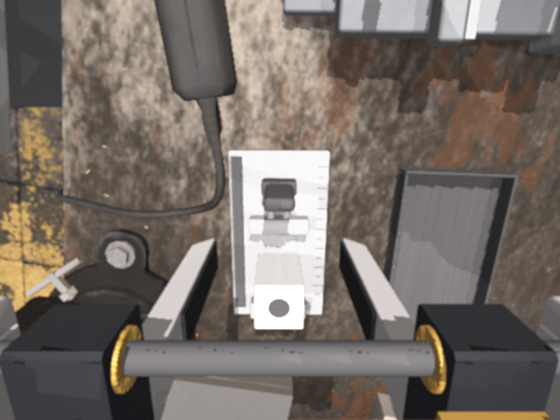

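Block stands upright between jaw and anvil at (280,308); post at (280,197). Grip the post and push.

Emit:
drive_tool(
  increments=[
    [6,[0.2,0.1,6],[0,0,0]],
    [6,[0.2,0.1,10],[0,0,0]],
    [6,[0.2,0.1,11.2],[0,0,0]],
    [6,[0.2,0.1,11.2],[0,0,0]],
    [0,[0.2,0.1,11.2],[0,0,0]],
    [0,[0.2,0.1,11.2],[0,0,0]],
    [0,[0.2,0.1,11.2],[0,0,0]],
    [0,[0.2,0.1,11.2],[0,0,0]],
    [0,[-0.8,0.1,11.2],[0,0,0]],
    [0,[-1.6,0.1,11.2],[0,0,0]],
    [0,[-2.2,0.1,11.2],[0,0,0]],
    [0,[-2.5,0.1,11.2],[0,0,0]],
    [0,[-2.5,0.1,11.2],[0,0,0]],
  ],
)

```text
clock: 14.85
ee_pos: [0.4479, -0.1662, 0.2538]
tcp_rot: [[-0.166, 0.986, -0.001], [0.986, 0.166, 0.0], [0.0, -0.001, -1.0]]
contact_force: [-3.9, 0.3, 4.0]
grip_width: 0.0257
grasp_force: 3.0
```

```bash
cat >> h.py <<'E'
def f():
    st=telemetry.get_state();R=np.array(st['tcp_rot']);print('t',round(st['clock'],2),'grasp',(np.array(st['ee_pos'])+.18*R[:,2]).round(4),'Ftool',(R.T@st['contact_force']).round(1))
E
python3 -c "
from h import *
f()"
```

```text
t 14.85 grasp [ 0.4477 -0.1662  0.0738] Ftool [ 0.9 -3.8 -4. ]
```

Emit:
drive_tool(
  increments=[
    [0,[-0.2,0,0],[0,0,0]],
    [0,[-0.4,0,0],[0,0,0]],
    [0,[-0.5,0,0],[0,0,0]],
    [0,[-0.5,0,0],[0,0,0]],
  ],
)

```text
clock: 15.35
ee_pos: [0.4487, -0.1707, 0.2537]
tcp_rot: [[-0.166, 0.986, -0.001], [0.986, 0.166, 0.001], [0.002, -0.001, -1.0]]
contact_force: [-4.9, 3.1, 6.2]
grip_width: 0.0255
grasp_force: 30.0
```

```bash
python3 -c "
from h import *
f()"
```

```text
t 15.35 grasp [ 0.4485 -0.1705  0.0737] Ftool [ 3.8 -4.3 -6.2]
```

Emit:
drive_tool(
  increments=[
    [0,[-0.2,0,0],[0,0,0]],
    [0,[-0.3,0,0],[0,0,0]],
    [0,[-0.3,0,0],[0,0,0]],
    [0,[-0.3,0,0],[0,0,0]],
  ],
)

```text
clock: 15.85
ee_pos: [0.4492, -0.1736, 0.2537]
tcp_rot: [[-0.167, 0.986, -0.001], [0.986, 0.167, 0.001], [0.002, -0.001, -1.0]]
contact_force: [-4.5, 2.1, 6.3]
grip_width: 0.0262
grasp_force: 30.0
```

```bash
python3 -c "
from h import *
f();s=snap('wrist','w6')"
```

```text
t 15.85 grasp [ 0.449  -0.1734  0.0737] Ftool [ 2.8 -4.1 -6.3]
```

View pics/w6.png

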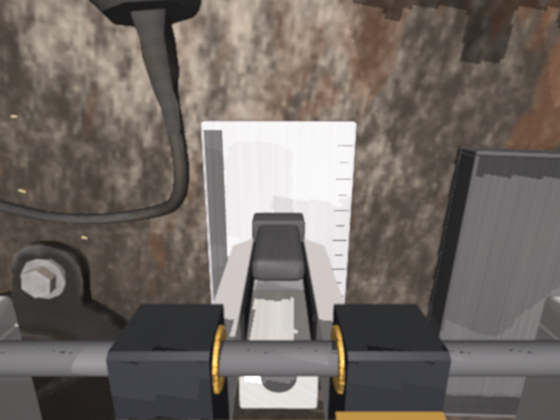

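Post at (278,245) held, block ahead of it at the bottom. The force hasn't risen, so the block is still sliding; keep pushing.

Emit:
drive_tool(
  increments=[
    [0,[-0.2,0,0],[0,0,0]],
    [0,[-0.3,0,0],[0,0,0]],
    [0,[-0.3,0,0],[0,0,0]],
  ],
)

```text
clock: 16.27
ee_pos: [0.4497, -0.1766, 0.2537]
tcp_rot: [[-0.166, 0.986, -0.002], [0.986, 0.166, 0.001], [0.002, -0.001, -1.0]]
contact_force: [-4.1, 3.0, 6.1]
grip_width: 0.0261
grasp_force: 30.0
```

```bash
python3 -c "
from h import *
f()"
```

```text
t 16.27 grasp [ 0.4495 -0.1764  0.0737] Ftool [ 3.6 -3.5 -6.1]
```

Emit:
drive_tool(
  increments=[
    [0,[-0.2,0,0],[0,0,0]],
    [0,[-0.3,0,0],[0,0,0]],
    [0,[-0.3,0,0],[0,0,0]],
  ],
)

```text
clock: 16.65
ee_pos: [0.4502, -0.1795, 0.2537]
tcp_rot: [[-0.166, 0.986, -0.002], [0.986, 0.166, 0.002], [0.002, -0.001, -1.0]]
contact_force: [-5.2, 2.9, 7.3]
grip_width: 0.0256
grasp_force: 30.0
```

```bash
python3 -c "
from h import *
f()"
```

```text
t 16.65 grasp [ 0.4499 -0.1791  0.0737] Ftool [ 3.7 -4.7 -7.3]
```

```bash
python3 - <<'E'
from h import *
s=snap('wrist','w7')
T=np.linalg.inv(np.array(s['tool_from_camera']));K=np.array(s['camera_matrix'])
for p in [(0,0,.166),(-.006,0,.166),(.006,0,.166),(0,0,.18)]:
    q=K@(T@[*p,1])[:3];print(p,(q[:2]/q[2]).round(1))
a=cv2.imread('pics/w7.png')
cv2.imwrite('pics/c7.png',cv2.resize(a[110:420,190:370],None,fx=2.4,fy=1.9,interpolation=cv2.INTER_CUBIC))
E
```

```text
(0, 0, 0.166) [277.5 283. ]
(-0.006, 0, 0.166) [277.5 294.1]
(0.006, 0, 0.166) [277.5 271.7]
(0, 0, 0.18) [277.5 269.3]
```

View pics/c7.png

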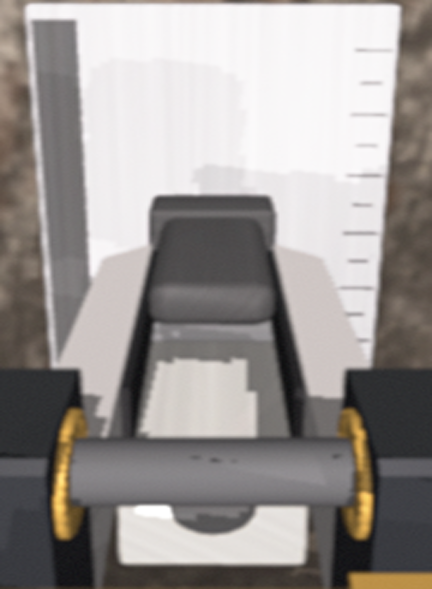

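The post has slipped about 7 mm back in the grip (its top at rows 260–280 against an expected 272–294), so the pinch is only just starting. Keep going.

Emit:
drive_tool(
  increments=[
    [0,[-0.2,0,0],[0,0,0]],
    [0,[-0.3,0,0],[0,0,0]],
    [0,[-0.3,0,0],[0,0,0]],
  ],
)

```text
clock: 17.08
ee_pos: [0.4507, -0.1821, 0.2537]
tcp_rot: [[-0.166, 0.986, -0.002], [0.986, 0.166, 0.003], [0.003, -0.002, -1.0]]
contact_force: [-4.9, 5.9, 7.8]
grip_width: 0.0257
grasp_force: 30.0
```

```bash
python3 -c "
from h import *
s=snap('wrist','w8');f();print(onplane(s,(277,407),.082))
g=cv2.cvtColor(cv2.imread('pics/w8.png'),6)[:,270:286].mean(1).astype(int);print(g[250:300:2],g[385:420])"
```

```text
t 17.12 grasp [ 0.4503 -0.1815  0.0737] Ftool [ 6.6 -3.1 -8.3]
[ 0.46357261 -0.26166868  0.082     ]
[ 76  77  77  77  82  96 111 116 114 108 103  98  95  90  76  90 125 125
 113 115 116 116 116 116 140] [ 90 115 164 207 224 225 224 224 224 225 225 225 225 225 225 226 226 217
 170 104  61  54  55  55  53  52  51  50  50  50  51  51  52  56  65]
```

Emit:
drive_tool(
  increments=[
    [0,[-0.1,0,0],[0,0,0]],
    [0,[-0.1,0,0],[0,0,0]],
    [0,[-0.1,0,0],[0,0,0]],
    [0,[-0.1,0,0],[0,0,0]],
    [0,[-0.1,0,0],[0,0,0]],
    [0,[-0.1,0,0],[0,0,0]],
    [0,[-0.1,0,0],[0,0,0]],
    [0,[-0.1,0,0],[0,0,0]],
    [0,[-0.1,0,0],[0,0,0]],
    [0,[-0.1,0,0],[0,0,0]],
  ],
)

```text
clock: 18.38
ee_pos: [0.4508, -0.1829, 0.2536]
tcp_rot: [[-0.166, 0.986, -0.002], [0.986, 0.166, 0.004], [0.004, -0.002, -1.0]]
contact_force: [-5.3, 6.7, 9.6]
grip_width: 0.0258
grasp_force: 30.0
```

```bash
python3 -c "
from h import *
f()"
```

```text
t 18.38 grasp [ 0.4504 -0.1823  0.0736] Ftool [ 7.6 -4.1 -9.5]
```

Emit:
drive_tool(
  increments=[
    [0,[0.8,0,0],[0,0,0]],
    [0,[1.8,0,0],[0,0,0]],
    [0,[2.9,0,0],[0,0,0]],
    [0,[4,0,0],[0,0,0]],
    [0,[4,0,0],[0,0,0]],
    [0,[4,0,0],[0,0,0]],
    [5,[4,0,0],[0,0,0]],
    [5,[4,0,0],[0,0,0]],
    [6,[4,0,-6],[0,0,0]],
    [9.4,[4,0,-12],[0,0,0]],
    [9.4,[4,0,-12],[0,0,0]],
  ],
)

```text
clock: 19.75
ee_pos: [0.4458, -0.1451, 0.3791]
tcp_rot: [[-0.166, 0.986, 0.01], [0.986, 0.166, -0.006], [-0.007, 0.009, -1.0]]
contact_force: [-0.4, -0.6, -0.8]
grip_width: 0.0723
grasp_force: 0.0
```

```bash
python3 -c "
from h import *
s=snap('wrist','w9');f();d((.460,-.238,.2),(.460,-.238,.064),yaw=9.6)
"
```

```text
t 19.8 grasp [ 0.446  -0.1452  0.196 ] Ftool [-0.4  0.3  1.2]
t 19.8 grasp [ 0.446  -0.1452  0.196 ] w 0.0763 F [ 0.4 -0.4 -1.2]
(0.46, -0.238, 0.2) [-9.45, -0.07, -0.37] [0.005, 0.004, -0.001]
(0.46, -0.238, 0.064) [-9.4, -0.14, 13.23] [0.005, 0.004, -0.001]
```

View pics/w9.png

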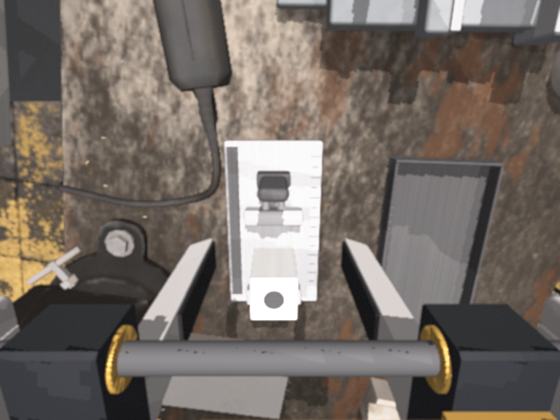

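Block stands square at (274,298), with jaw front at row 225 and post top near (273,195). Measure both.

```bash
python3 -c "
from h import *
s=snap('wrist')
for n,p,z in [('blk',(274,299),.082),('post',(273,194),.088),('jawf',(273,225),.03)]: print(n,onplane(s,p,z).round(4))
d((.460,-.238,.2),(.460,-.238,.064),yaw=9.6)
"
```

```text
blk [ 0.4563 -0.2316  0.082 ]
post [ 0.4391 -0.1328  0.088 ]
jawf [ 0.4462 -0.1801  0.03  ]
t 19.85 grasp [ 0.4447 -0.1445  0.1938] w 0.0804 F [ 0.8  0.4 -0.9]
(0.46, -0.238, 0.2) [-9.49, -0.02, -0.61] [0.001, 0.001, -0.001]
(0.46, -0.238, 0.064) [-9.48, -0.04, 12.99] [0.001, 0.001, -0.001]
```

Emit:
drive_tool(
  increments=[
    [9.4,[-5,0,0],[0,0,0]],
    [9.4,[-9.3,0,0],[0,0,0]],
    [9.4,[-9.3,0,6],[0,0,0]],
    [9.4,[-9.3,0,11],[0,0,0]],
    [9.4,[-9.3,0,13],[0,0,0]],
    [9.4,[-9.3,0,13],[0,0,0]],
    [0,[-9.3,0,13],[0,0,0]],
    [0,[-9.3,0,13],[0,0,0]],
    [0,[-9.3,0,13],[0,0,0]],
    [0,[-9.3,0,13],[0,0,0]],
    [0,[-9.3,0,13],[0,0,0]],
    [0,[-9.3,0,9],[0,0,0]],
    [0,[-9.3,0,3],[0,0,0]],
    [0,[-9.3,0,0],[0,0,0]],
    [0,[-9.3,0,0],[0,0,0]],
  ],
)

```text
clock: 21.72
ee_pos: [0.4602, -0.2363, 0.3755]
tcp_rot: [[-0.166, 0.986, 0.004], [0.986, 0.166, -0.003], [-0.003, 0.003, -1.0]]
contact_force: [0.0, -0.8, -3.8]
grip_width: 0.0432
grasp_force: 30.0
```

```bash
cat >> h.py <<'E'
def trayshift(f='pics/top0.png',box=(255,222,1.0,1.0)):
    """template match of the initial tray patch in the present top view: (dx,dy) px and score"""
    s=snap('top');a=cv2.cvtColor(cv2.imread(f),6);b=cv2.cvtColor(s['image'],7)
    o=[]
    for n,(x0,y0,x1,y1) in dict(tray=(296,162,386,220),trayL=(296,162,330,220),mid=(222,178,248,206)).items():
        t=a[y0:y1,x0:x1];w=b[y0-20:y1+20,x0-20:x1+20];m=cv2.minMaxLoc(cv2.matchTemplate(w,t,5))
        o.append((n,round(m[1],2),m[3][0]-20,m[3][1]-20))
    print(o)
E
python3 -c "
from h import *
trayshift();f();d((.622,-.141,.17),(.622,-.141,.055),yaw=8)"
```

```text
[('tray', 0.34, 0, 0), ('trayL', 0.9, 0, 0), ('mid', 0.76, 0, 0)]
t 21.77 grasp [ 0.4596 -0.2359  0.1931] Ftool [-0.6 -1.1  4. ]
t 21.77 grasp [ 0.4596 -0.2359  0.1931] w 0.0436 F [-1.  -0.8 -4. ]
(0.622, -0.141, 0.17) [6.66, 17.59, 2.31] [-0.0, -0.0, 0.027]
(0.622, -0.141, 0.055) [6.66, 17.59, 13.81] [-0.0, -0.0, 0.027]
```

Tray unmoved and the block is held (F −3.9 N).

Emit:
drive_tool(
  increments=[
    [0,[2,6,2],[0,0,0.027]],
    [0,[6.7,17.6,2],[0,0,0.027]],
    [0,[6.7,17.6,2],[0,0,0.027]],
    [0,[6.7,17.6,2],[0,0,0.027]],
    [0,[6.7,17.6,2],[0,0,0.027]],
    [0,[6.7,17.6,7],[0,0,0.027]],
    [0,[6.7,17.6,11.5],[0,0,0.027]],
    [0,[6.7,17.6,13.2],[0,0,0.027]],
    [0,[6.7,17.6,13.6],[0,0,0.027]],
    [0,[6.7,17.6,13.7],[0,0,0.027]],
    [0,[6.7,17.6,13.7],[0,0,0.027]],
  ],
)

```text
clock: 23.15
ee_pos: [0.622, -0.1421, 0.24]
tcp_rot: [[-0.138, 0.99, -0.001], [0.99, 0.138, -0.001], [-0.001, -0.001, -1.0]]
contact_force: [-6.9, 0.8, 9.9]
grip_width: 0.0439
grasp_force: 30.0
```

```bash
python3 -c "
from h import *
f();d((.606,.1025,.22),(.606,.1025,.091),yaw=9.8)"
```

```text
t 23.15 grasp [ 0.6219 -0.1423  0.06  ] Ftool [ 1.8 -6.7 -9.9]
t 23.15 grasp [ 0.6219 -0.1423  0.06  ] w 0.0439 F [-6.9  0.8  9.9]
(0.606, 0.1025, 0.22) [24.43, 1.79, -16.02] [-0.001, 0.001, -0.032]
(0.606, 0.1025, 0.091) [24.44, 1.8, -3.12] [-0.001, 0.001, -0.032]
```

Emit:
drive_tool(
  increments=[
    [5,[0,0,0],[0,0,0]],
    [6.5,[0,0,0],[0,0,0]],
    [6.5,[0,0,0],[0,0,0]],
    [6.5,[0,0,-4],[0,0,0]],
    [6.5,[0,0,-10],[0,0,0]],
    [9.4,[6,0.5,-16],[0,0,-0.03]],
    [9.4,[24.4,1.8,-16],[0,0,-0.03]],
    [9.4,[24.4,1.8,-16],[0,0,-0.03]],
    [9.4,[24.4,1.8,-16],[0,0,-0.03]],
    [9.4,[24.4,1.8,-16],[0,0,-0.03]],
    [9.4,[24.4,1.8,-16],[0,0,-0.03]],
  ],
)

```text
clock: 24.52
ee_pos: [0.606, 0.1037, 0.3965]
tcp_rot: [[-0.171, 0.985, -0.0], [0.985, 0.171, -0.0], [-0.0, -0.0, -1.0]]
contact_force: [0.1, -0.8, 1.1]
grip_width: 0.0939
grasp_force: 0.0
```

```bash
python3 - <<'E'
from h import *
s=snap('wrist','w10');t=snap('top','t10')
im=cv2.cvtColor(s['image'],7)
m=cv2.morphologyEx((im>200).astype('uint8'),cv2.MORPH_OPEN,np.ones((5,5)))
for c in cv2.findContours(m,0,2)[0]:
    if cv2.contourArea(c)>600:
        r=cv2.minAreaRect(c);print(np.round(r[0]),np.round(r[1]),round(r[2]),onplane(s,r[0],.11).round(4))
b=cv2.cvtColor(t['image'],7)[150:225,290:390]
m=cv2.morphologyEx((b>190).astype('uint8'),cv2.MORPH_OPEN,np.ones((5,5)))
for c in cv2.findContours(m,0,2)[0]:
    r=cv2.minAreaRect(c);p=np.array(r[0])+[290,150];print('tray obj',p,np.round(r[1]),onplane(t,p,.073).round(4))
d((.606,.1025,.091),yaw=9.8)
E
```

```text
[255. 406.] [26. 36.] 90 [ 0.6185 -0.1038  0.11  ]
[146. 398.] [42. 41.] 90 [ 0.511  -0.1121  0.11  ]
[288. 186.] [ 88. 170.] 3 [0.611  0.1218 0.11  ]
tray obj [323.5 189. ] [16. 17.] [ 0.622  -0.1434  0.073 ]
t 24.62 grasp [0.6062 0.1019 0.2163] w 0.0937 F [0.2 0.6 0.4]
(0.606, 0.1025, 0.091) [0.06, -0.01, 12.53] [-0.001, 0.0, -0.002]
```

```bash
python3 - <<'E'
from h import *
im=cv2.cvtColor(cv2.imread('pics/w10.png'),6)
s=snap('wrist')
for th in(225,240):
  m=cv2.morphologyEx((im[100:290,200:380]>th).astype('uint8'),cv2.MORPH_OPEN,np.ones((9,9)))
  for c in cv2.findContours(m,0,2)[0]:
    r=cv2.minAreaRect(c);p=np.array(r[0])+[200,100];print(th,p,np.round(r[1]),round(r[2]),onplane(s,p,.11).round(4))
print(im[130:270:6,215:350:6])
E
```

```text
225 [279.5 210. ] [50. 53.] 90 [0.6079 0.1007 0.11  ]
240 [279.5 209.5] [49. 51.] 90 [0.6078 0.1011 0.11  ]
[[200 145 169 176 178 182 182 182 183 183 183 182 182 165 168 216 242 206
  208 210 205 182 177]
 [201 158 177 179 176 178 182 184 182 183 184 183 183 165 165 198 223 195
  145 198 203 184 155]
 [202 162 165 178 178 180 182 184 182 185 184 182 183 165 164 198 223 146
  108 114 172 181 133]
 [201 165 164 179 180 181 184 181 184 185 183 182 183 167 167 206 220 177
  124 180 167 182 111]
 [204 176 159 163 164 170 182 182 184 186 183 183 183 165 163 215 222 181
  182 185 169 180  96]
 [197 188 159 162 166 165 166 172 170 184 184 184 186 166 140 221 212 181
  181 179 159 177  89]
 [194 195 157 162 164 164 167 166 168 167 169 169 182 168 164 221 202 182
  180 181 152 181  61]
 [188 199 155 161 162 167 165 184 201 200 202 202 201 206 200 221 193 180
  179 180 156 180  65]
 [199 197 157 163 162 166 165 200 199 200 204 202 201 205 203 220 206 182
  178 182 158 175  68]
 [175 200  94 100 101 106 160 221 219 220 220 218 215 219 218 205 186 180
  179 179 157 179  75]
 [163 203  89  96  96 
[... 636 characters left out ...]
181 176 182 138  88]
 [168 238 103 178 182 205 199 251 250 251 250 252 250 250 250 223 178 181
  181 175 180 121  73]
 [171 238  94 177 179 203 203 138 140 140 137 140 133 125 106 226 186 143
  176 173 182  94  71]
 [175 237  94 179 181 203 204 144 141 144 142 142 137 125 118 237 204 120
  112 169 180  92  86]
 [180 236  90 180 182 206 203 138 142 139 144 143 136 126 120 238 211 192
  207 190 181  70 131]
 [187 236  82  68  74  80  70  78  73  68  76  86  74  71 112 238 212 211
  210 177 103  95 237]
 [192 236  80  76  64  79  69  64  66  65  67  74  72  67 120 239 214 212
  209 152  89 112 225]
 [199 237  78 102 105  89 107  60  62  67  65  68  65  82 134 238 211 209
  210 151  84 171 163]]
```

Mid block is square beneath the tool at (.608,.101).

Emit:
drive_tool(
  increments=[
    [9.4,[0,0.1,6],[0,0,0]],
    [9.4,[0,0.1,10.5],[0,0,0]],
    [9.4,[0,0.1,12.6],[0,0,0]],
    [9.4,[0,0.1,12.6],[0,0,0]],
    [0,[0,0.1,12.6],[0,0,0]],
    [0,[0,0.1,12.6],[0,0,0]],
    [0,[0,0.1,12.6],[0,0,0]],
    [0,[0,0.1,12.6],[0,0,0]],
    [0,[0,0.1,12.6],[0,0,0]],
    [0,[0,0.1,10],[0,0,0]],
    [0,[0,0.1,5],[0,0,0]],
    [0,[0,0.1,0],[0,0,0]],
    [0,[0,0.1,0],[0,0,0]],
  ],
)

```text
clock: 26.3
ee_pos: [0.6079, 0.1036, 0.4012]
tcp_rot: [[-0.169, 0.986, 0.009], [0.986, 0.169, -0.0], [-0.002, 0.008, -1.0]]
contact_force: [1.0, -0.7, -3.3]
grip_width: 0.044
grasp_force: 30.0
```

```bash
python3 -c "
from h import *
f();d((.459,-.234,.17),(.459,-.234,.066),yaw=9.6)"
```

```text
t 26.3 grasp [0.6094 0.1036 0.2212] Ftool [-0.8  0.8  3.3]
t 26.3 grasp [0.6094 0.1036 0.2212] w 0.044 F [ 1.  -0.7 -3.3]
(0.459, -0.234, 0.17) [-30.74, -20.43, 4.99] [0.008, 0.001, 0.003]
(0.459, -0.234, 0.066) [-30.73, -20.52, 15.39] [0.008, 0.001, 0.003]
```

Emit:
drive_tool(
  increments=[
    [0,[-30.6,-20.4,4.5],[0,0,0]],
    [0,[-30.6,-20.4,4.5],[0,0,0]],
    [0,[-30.6,-20.4,4.5],[0,0,0]],
    [0,[-30.6,-20.4,4.5],[0,0,0]],
    [0,[-30.6,-20.4,4.5],[0,0,0]],
    [0,[-30.6,-20.4,4.5],[0,0,0]],
    [0,[-30.6,-20.4,4.5],[0,0,0]],
    [0,[-30.6,-20.4,4.5],[0,0,0]],
    [0,[-30.6,-20.4,4.5],[0,0,0]],
    [0,[-30.6,-20.4,4.5],[0,0,0]],
  ],
)

```text
clock: 27.55
ee_pos: [0.4582, -0.2315, 0.3515]
tcp_rot: [[-0.171, 0.985, -0.0], [0.985, 0.171, 0.0], [0.0, -0.0, -1.0]]
contact_force: [0.6, 0.1, -3.9]
grip_width: 0.0437
grasp_force: 30.0
```

```bash
python3 -c "
from h import *
f();d((.459,-.233,.066),yaw=9.6)"
```

```text
t 27.55 grasp [ 0.4582 -0.2315  0.1715] Ftool [0.  0.6 3.9]
t 27.55 grasp [ 0.4582 -0.2315  0.1715] w 0.0437 F [ 0.6  0.1 -3.9]
(0.459, -0.233, 0.066) [-0.16, 0.05, 10.55] [-0.0, -0.0, 0.005]
```

Emit:
drive_tool(
  increments=[
    [0,[-0.1,0,5],[0,0,0]],
    [0,[-0.1,0,8.5],[0,0,0]],
    [0,[-0.1,0,10],[0,0,0]],
    [0,[-0.1,0,10.4],[0,0,0]],
    [0,[-0.1,0,10.6],[0,0,0]],
    [0,[-0.1,0,10.6],[0,0,0]],
  ],
)

```text
clock: 28.3
ee_pos: [0.4586, -0.234, 0.2472]
tcp_rot: [[-0.169, 0.986, 0.002], [0.986, 0.169, -0.002], [-0.002, 0.002, -1.0]]
contact_force: [0.5, 0.9, -0.4]
grip_width: 0.0437
grasp_force: 30.0
```

Emit:
drive_tool(
  increments=[
    [0,[0,0,0.2],[0,0,0]],
    [5,[0,0,0.2],[0,0,0]],
    [7,[0,0,0.2],[0,0,0]],
    [7,[0,0,0],[0,0,0]],
    [7,[0,0,-4],[0,0,0]],
    [7,[0,0,-10],[0,0,0]],
    [7,[5,0,-12],[0,0,0]],
    [7,[9,0,-12],[0,0,0]],
    [7,[9,0,-12],[0,0,0]],
    [7,[9,0,-12],[0,0,0]],
  ],
)

```text
clock: 29.55
ee_pos: [0.4428, -0.1453, 0.3657]
tcp_rot: [[-0.169, 0.986, 0.0], [0.986, 0.169, -0.0], [-0.0, 0.0, -1.0]]
contact_force: [-0.3, 0.2, 0.7]
grip_width: 0.07
grasp_force: 0.0
```

```bash
python3 - <<'E'
from h import *
s=snap('wrist','w11');im=cv2.cvtColor(s['image'],7)
o,_=ray(s,(0,0))
g=im[140:260,262:296]
# dark post
m=(im[130:260,235:320]<110).astype('uint8')
for c in cv2.findContours(m,0,2)[0]:
    if cv2.contourArea(c)>100: print('dark',np.array(cv2.boundingRect(c))+[235,130,0,0])
print(im[160:245:3,274:282].mean(1).astype(int))
m=cv2.morphologyEx((im[240:370,225:335]>200).astype('uint8'),cv2.MORPH_OPEN,np.ones((7,7)))
for c in cv2.findContours(m,0,2)[0]: 
    r=np.array(cv2.boundingRect(c))+[225,240,0,0];print('bright',r)
d((.4428,-.1376,.074),yaw=9.6)
E
```

```text
dark [264 177  32  32]
[248 248 248 249 246 227  82 104  78  80  80  80 112 132 122 110  94 144
 108 116 184 194 192 186 179 194 193 193 203]
bright [240 240  86  90]
t 29.6 grasp [ 0.4428 -0.1457  0.1856] w 0.0699 F [-0.  -0.3 -0.3]
(0.4428, -0.1376, 0.074) [0.79, 0.13, 11.16] [-0.0, 0.0, 0.002]
```

```bash
python3 - <<'E'
from h import *
s=snap('wrist')
print(onplane(s,(279.5,202),.088).round(4), onplane(s,(279.5,195.5),.088).round(4), onplane(s,(279.5,209),.088).round(4))
a=cv2.imread('pics/w11.png');cv2.imwrite('pics/c11.png',cv2.resize(a[130:380,190:480],None,fx=2.4,fy=2.4))
E
```

```text
[ 0.4429 -0.1375  0.088 ] [ 0.442  -0.1323  0.088 ] [ 0.4439 -0.1432  0.088 ]
```

View pics/c11.png

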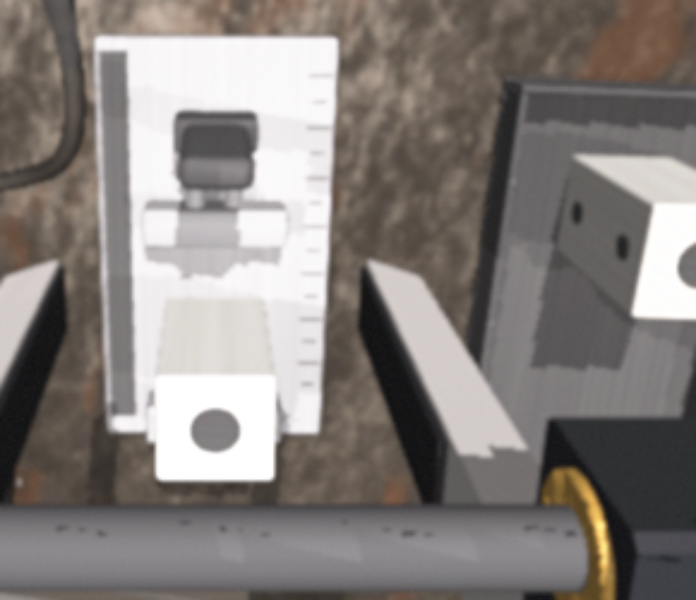

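Mid block stands square on the gauge (crop (215,428)) and the left block stands in the tray. Grip the post and push.

Emit:
drive_tool(
  increments=[
    [6,[0.8,0.1,6],[0,0,0]],
    [6,[0.8,0.1,10],[0,0,0]],
    [6,[0.8,0.1,11.2],[0,0,0]],
    [6,[0.8,0.1,11.2],[0,0,0]],
    [0,[0.8,0.1,11.2],[0,0,0]],
    [0,[0.8,0.1,11.2],[0,0,0]],
    [0,[0.8,0.1,11.2],[0,0,0]],
    [0,[0.8,0.1,11.2],[0,0,0]],
    [0,[-0.2,0.1,11.2],[0,0,0]],
    [0,[-1.0,0.1,11.2],[0,0,0]],
    [0,[-1.8,0.1,11.2],[0,0,0]],
    [0,[-2.4,0.1,11.2],[0,0,0]],
    [0,[-2.4,0.1,11.2],[0,0,0]],
    [0,[-2.4,0.1,11.2],[0,0,0]],
  ],
)

```text
clock: 31.4
ee_pos: [0.448, -0.169, 0.2541]
tcp_rot: [[-0.169, 0.986, 0.0], [0.986, 0.169, -0.0], [-0.0, 0.0, -1.0]]
contact_force: [-1.0, 2.2, 6.6]
grip_width: 0.0259
grasp_force: 30.0
```

```bash
python3 -c "
from h import *
f()"
```

```text
t 31.4 grasp [ 0.4481 -0.1691  0.0741] Ftool [ 2.4 -0.6 -6.6]
```

Emit:
drive_tool(
  increments=[
    [0,[-0.2,0,0],[0,0,0]],
    [0,[-0.4,0,0],[0,0,0]],
    [0,[-0.4,0,0],[0,0,0]],
    [0,[-0.4,0,0],[0,0,0]],
  ],
)

```text
clock: 31.9
ee_pos: [0.4486, -0.1726, 0.2541]
tcp_rot: [[-0.169, 0.986, -0.0], [0.986, 0.169, 0.001], [0.001, 0.0, -1.0]]
contact_force: [-1.3, 4.2, 7.6]
grip_width: 0.0258
grasp_force: 30.0
```

```bash
python3 -c "
from h import *
f()"
```

```text
t 31.9 grasp [ 0.4486 -0.1725  0.0741] Ftool [ 4.4 -0.5 -7.5]
```

Emit:
drive_tool(
  increments=[
    [0,[-0.2,0,0],[0,0,0]],
    [0,[-0.3,0,0],[0,0,0]],
    [0,[-0.3,0,0],[0,0,0]],
    [0,[-0.3,0,0],[0,0,0]],
  ],
)

```text
clock: 32.4
ee_pos: [0.4491, -0.1752, 0.2541]
tcp_rot: [[-0.169, 0.986, -0.0], [0.986, 0.169, 0.002], [0.002, -0.0, -1.0]]
contact_force: [-0.6, 5.8, 9.1]
grip_width: 0.026
grasp_force: 30.0
```

```bash
python3 -c "
from h import *
f()"
```

```text
t 32.4 grasp [ 0.449  -0.1748  0.0741] Ftool [ 5.8  0.4 -9. ]
```

Rising at the spring rate, so it's pinched. A little more, then hold.

Emit:
drive_tool(
  increments=[
    [0,[-0.15,0,0],[0,0,0]],
    [0,[-0.2,0,0],[0,0,0]],
    [0,[-0.2,0,0],[0,0,0]],
    [0,[-0.2,0,0],[0,0,0]],
    [0,[-0.2,0,0],[0,0,0]],
    [0,[-0.2,0,0],[0,0,0]],
    [0,[-0.2,0,0],[0,0,0]],
    [0,[-0.2,0,0],[0,0,0]],
    [0,[-0.2,0,0],[0,0,0]],
    [0,[-0.2,0,0],[0,0,0]],
    [0,[-0.2,0,0],[0,0,0]],
  ],
)

```text
clock: 33.78
ee_pos: [0.4494, -0.177, 0.2541]
tcp_rot: [[-0.169, 0.986, -0.001], [0.986, 0.169, 0.003], [0.003, -0.0, -1.0]]
contact_force: [-2.3, 7.5, 10.1]
grip_width: 0.0259
grasp_force: 30.0
```

```bash
python3 -c "
from h import *
f()"
```

```text
t 33.77 grasp [ 0.4493 -0.1764  0.0741] Ftool [  7.8  -1.  -10.1]
```

Emit:
drive_tool(
  increments=[
    [0,[0.8,0,0],[0,0,0]],
    [0,[1.8,0,0],[0,0,0]],
    [0,[2.9,0,0],[0,0,0]],
    [0,[3.8,0,0],[0,0,0]],
    [0,[3.8,0,0],[0,0,0]],
    [5,[3.8,0,0],[0,0,0]],
    [5,[3.8,0,0],[0,0,0]],
    [6,[3.8,0,-6],[0,0,0]],
    [9.4,[3.8,0,-12],[0,0,0]],
    [9.4,[3.8,0,-12],[0,0,0]],
    [9.4,[3.8,0,-12],[0,0,0]],
  ],
)

```text
clock: 35.15
ee_pos: [0.4425, -0.1395, 0.3726]
tcp_rot: [[-0.169, 0.986, -0.001], [0.986, 0.169, 0.001], [0.001, -0.001, -1.0]]
contact_force: [-0.1, -0.0, 0.3]
grip_width: 0.0823
grasp_force: 0.0
```

```bash
python3 -c "
from h import *
s=snap('wrist','w12');im=cv2.cvtColor(s['image'],7)
m=cv2.morphologyEx((im[240:380,225:335]>235).astype('uint8'),cv2.MORPH_OPEN,np.ones((15,15)))
for c in cv2.findContours(m,0,2)[0]: 
    r=np.array(cv2.boundingRect(c))+[225,240,0,0];print('bright',r,onplane(s,(r[0]+r[2]/2,r[1]+r[3]/2),.082).round(4))
d((.460,-.2365,.064),yaw=9.6)
"
```

```text
bright [288 317  15  15] [ 0.4769 -0.2475  0.082 ]
bright [255 316  15  15] [ 0.4467 -0.2516  0.082 ]
bright [284 290  20  21] [ 0.4709 -0.223   0.082 ]
bright [255 290  20  19] [ 0.445  -0.2264  0.082 ]
t 35.2 grasp [ 0.4418 -0.1391  0.1918] w 0.0863 F [ 0.3 -0.2  0.4]
(0.46, -0.2365, 0.064) [-9.89, 0.13, 12.75] [-0.003, -0.002, 0.002]
```

Emit:
drive_tool(
  increments=[
    [9.4,[-5,0.1,0],[0,0,0]],
    [9.4,[-9.9,0.1,0],[0,0,0]],
    [9.4,[-9.9,0.1,6],[0,0,0]],
    [9.4,[-9.9,0.1,11],[0,0,0]],
    [9.4,[-9.9,0.1,12.7],[0,0,0]],
    [9.4,[-9.9,0.1,12.7],[0,0,0]],
    [0,[-9.9,0.1,12.7],[0,0,0]],
    [0,[-9.9,0.1,12.7],[0,0,0]],
    [0,[-9.9,0.1,12.7],[0,0,0]],
    [0,[-9.9,0.1,12.7],[0,0,0]],
    [0,[-9.9,0.1,12.7],[0,0,0]],
    [0,[-9.9,0.1,9],[0,0,0]],
    [0,[-9.9,0.1,3],[0,0,0]],
    [0,[-9.9,0.1,0],[0,0,0]],
    [0,[-9.9,0.1,0],[0,0,0]],
  ],
)

```text
clock: 37.08
ee_pos: [0.4609, -0.2374, 0.3756]
tcp_rot: [[-0.169, 0.986, 0.004], [0.986, 0.169, -0.003], [-0.004, 0.003, -1.0]]
contact_force: [-0.2, -0.3, -3.4]
grip_width: 0.044
grasp_force: 30.0
```

```bash
python3 - <<'E'
from h import *
trayshift();f();d((.637,-.240,.17),(.637,-.240,.058),yaw=8)
t=snap('top','t13');b=cv2.cvtColor(t['image'],7)[150:225,290:390]
m=cv2.morphologyEx((b>190).astype('uint8'),cv2.MORPH_OPEN,np.ones((5,5)))
for c in cv2.findContours(m,0,2)[0]:
    r=cv2.minAreaRect(c);p=np.array(r[0])+[290,150];print('tray obj',p,np.round(r[1]),onplane(t,p,.073).round(4))
E
```

```text
[('tray', 0.37, -6, 0), ('trayL', 0.69, -3, 0), ('mid', 0.36, 20, 8)]
t 37.12 grasp [ 0.4604 -0.237   0.1931] Ftool [ 0.1 -0.4  4.4]
t 37.12 grasp [ 0.4604 -0.237   0.1931] w 0.0438 F [-0.4  0.1 -4.4]
(0.637, -0.24, 0.17) [-3.28, 17.36, 2.31] [-0.0, -0.0, 0.03]
(0.637, -0.24, 0.058) [-3.28, 17.36, 13.51] [-0.0, -0.0, 0.03]
tray obj [363.92683411 219.34146881] [ 7. 15.] [ 0.5375 -0.2509  0.073 ]
tray obj [383.  215.5] [17. 12.] [ 0.5478 -0.3029  0.073 ]
tray obj [375.24390411 205.19512177] [ 7. 16.] [ 0.5764 -0.2831  0.073 ]
tray obj [316.97560692 188.78049088] [17. 18.] [ 0.6227 -0.1256  0.073 ]
```

```bash
python3 - <<'E'
from h import *
a=cv2.imread('pics/t10.png')[140:240,280:400];b=cv2.imread('pics/t13.png')[140:240,280:400]
cv2.imwrite('pics/c13.png',cv2.resize(np.vstack([a,b])[:, :],None,fx=3,fy=3,interpolation=cv2.INTER_CUBIC))
E
```

```text
(no output)
```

View pics/c13.png

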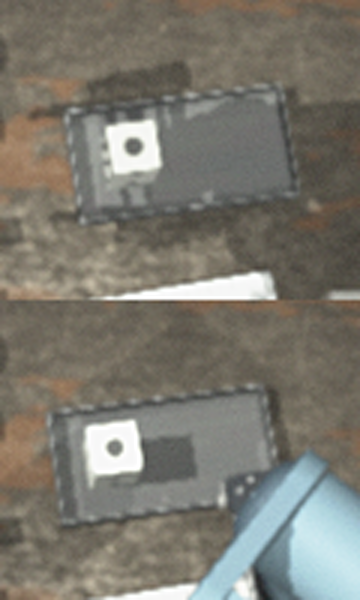

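The tray (with the left block in it) was knocked about 7 px to the left, +18 mm in y: corners went from (68,112) to (48,114). Adjust the placing accordingly.

Emit:
drive_tool(
  increments=[
    [0,[0,6,2],[0,0,0.03]],
    [0,[-1.5,17.8,2],[0,0,0.03]],
    [0,[-1.5,17.8,2],[0,0,0.03]],
    [0,[-1.5,17.8,2],[0,0,0.03]],
    [0,[-1.5,17.8,2],[0,0,0.03]],
    [0,[-1.5,17.8,7],[0,0,0.03]],
    [0,[-1.5,17.8,11.5],[0,0,0.03]],
    [0,[-1.5,17.8,13.2],[0,0,0.03]],
    [0,[-1.5,17.8,13.6],[0,0,0.03]],
    [0,[-1.5,17.8,13.7],[0,0,0.03]],
    [0,[-1.5,17.8,13.7],[0,0,0.03]],
  ],
)

```text
clock: 38.55
ee_pos: [0.6381, -0.2227, 0.2419]
tcp_rot: [[-0.139, 0.99, -0.002], [0.99, 0.139, -0.001], [-0.001, -0.002, -1.0]]
contact_force: [-10.7, 3.6, 19.0]
grip_width: 0.0438
grasp_force: 30.0
```

```bash
python3 -c "
from h import *
f();d((.481,.0859,.2),yaw=9.8)"
```

```text
t 38.55 grasp [ 0.6377 -0.2229  0.0619] Ftool [  5.  -10.1 -19. ]
t 38.55 grasp [ 0.6377 -0.2229  0.0619] w 0.0438 F [-10.7   3.6  19. ]
(0.481, 0.0859, 0.2) [32.74, -11.28, -13.81] [-0.002, 0.001, -0.031]
```

Emit:
drive_tool(
  increments=[
    [0,[0,0,-0.2],[0,0,0]],
    [5,[0,0,-0.2],[0,0,0]],
    [6.5,[0,0,-0.2],[0,0,0]],
    [6.5,[0,0,-0.2],[0,0,0]],
    [6.5,[0,0,-4],[0,0,0]],
    [6.5,[0,0,-10],[0,0,0]],
    [5,[6,-2,-14],[0,0,-0.03]],
    [5,[32.7,-11.3,-14],[0,0,-0.03]],
    [5,[32.7,-11.3,-14],[0,0,-0.03]],
    [5,[32.7,-11.3,-14],[0,0,-0.03]],
    [5,[32.7,-11.3,-14],[0,0,-0.03]],
    [5,[32.7,-11.3,-14],[0,0,-0.03]],
    [5,[32.7,-11.3,-14],[0,0,-0.03]],
    [5,[32.7,-11.3,-14],[0,0,-0.03]],
  ],
)

```text
clock: 40.3
ee_pos: [0.4813, 0.0859, 0.3768]
tcp_rot: [[-0.169, 0.986, 0.0], [0.986, 0.169, -0.0], [-0.0, 0.0, -1.0]]
contact_force: [0.4, -0.3, 0.2]
grip_width: 0.0502
grasp_force: 0.0
```

```bash
cat > tr.py <<'E'
from h import *
t=snap('top','t14');b=cv2.cvtColor(t['image'],7)[150:225,290:390]
m=cv2.morphologyEx((b>190).astype('uint8'),cv2.MORPH_OPEN,np.ones((5,5)))
for c in cv2.findContours(m,0,2)[0]:
    r=cv2.minAreaRect(c);p=np.array(r[0])+[290,150];print('tray obj',p.round(1),np.round(r[1]),onplane(t,p,.073).round(4))
E
python3 - <<'E'
from h import *
exec(open('tr.py').read())
s=snap('wrist','w14');im=cv2.cvtColor(s['image'],7)
m=(im[120:270,200:350]<70).astype('uint8')
for c in cv2.findContours(m,0,2)[0]:
    if cv2.contourArea(c)>150:
        r=np.array(cv2.boundingRect(c))+[200,120,0,0];print('dark',r,onplane(s,(r[0]+r[2]/2,r[1]+r[3]/2),.102).round(4))
d((.481,.0859,.09),yaw=9.8)
E
```

```text
tray obj [317.3 189. ] [18. 19.] [ 0.6222 -0.1264  0.073 ]
tray obj [351.7 183. ] [18. 20.] [ 0.6387 -0.2211  0.073 ]
dark [223 242  12  28] [0.4487 0.0421 0.102 ]
dark [321 241  13  29] [0.5279 0.056  0.102 ]
t 40.4 grasp [0.4816 0.0852 0.1967] w 0.0499 F [ 0.  -0.6  0.3]
(0.481, 0.0859, 0.09) [0.08, -0.05, 10.67] [0.0, 0.0, -0.002]
```

Both blocks stand in the tray. Now shut the vise.

Emit:
drive_tool(
  increments=[
    [5,[0.1,0.1,6],[0,0,0]],
    [5,[0.1,0.1,9.5],[0,0,0]],
    [5,[0.1,0.1,10.7],[0,0,0]],
    [5,[0.1,0.1,10.7],[0,0,0]],
    [0,[0.1,0.1,10.7],[0,0,0]],
    [0,[0.1,0.1,10.7],[0,0,0]],
    [0,[0.1,0.1,10.7],[0,0,0]],
    [0,[0.1,0.1,10.7],[0,0,0]],
    [0,[0.1,1.1,10.7],[0,0,0]],
    [0,[0.1,2.1,10.7],[0,0,0]],
    [0,[0.1,3.1,10.7],[0,0,0]],
    [0,[0.1,4.1,10.7],[0,0,0]],
    [0,[0.1,5.1,10.7],[0,0,0]],
    [0,[0.1,6.1,10.7],[0,0,0]],
    [0,[0.1,6.8,10.7],[0,0,0]],
    [0,[0.1,7.1,10.7],[0,0,0]],
    [0,[0.1,7.1,10.7],[0,0,0]],
  ],
)

```text
clock: 42.52
ee_pos: [0.5508, 0.0986, 0.27]
tcp_rot: [[-0.169, 0.986, -0.003], [0.986, 0.169, -0.002], [-0.001, -0.003, -1.0]]
contact_force: [-4.8, -4.2, 5.8]
grip_width: 0.0119
grasp_force: 30.0
```

```bash
python3 -c "
from h import *
f()"
```

```text
t 42.52 grasp [0.5504 0.0983 0.09  ] Ftool [-3.4 -5.5 -5.7]
```

Emit:
drive_tool(
  increments=[
    [0,[0,0.2,0],[0,0,0]],
    [0,[0,0.4,0],[0,0,0]],
    [0,[0,0.5,0],[0,0,0]],
    [0,[0,0.5,0],[0,0,0]],
  ],
)

```text
clock: 43.02
ee_pos: [0.5555, 0.0994, 0.27]
tcp_rot: [[-0.169, 0.986, -0.003], [0.986, 0.169, -0.002], [-0.001, -0.004, -1.0]]
contact_force: [-6.3, -4.6, 7.4]
grip_width: 0.0121
grasp_force: 30.0
```

```bash
python3 -c "
from h import *
f()"
```

```text
t 43.02 grasp [0.5549 0.0991 0.09  ] Ftool [-3.5 -7.  -7.3]
```

Emit:
drive_tool(
  increments=[
    [0,[0,0.2,0],[0,0,0]],
    [0,[0,0.3,0],[0,0,0]],
    [0,[0,0.3,0],[0,0,0]],
  ],
)

```text
clock: 43.4
ee_pos: [0.558, 0.0998, 0.27]
tcp_rot: [[-0.169, 0.986, -0.006], [0.986, 0.169, -0.003], [-0.001, -0.006, -1.0]]
contact_force: [-11.3, -6.5, 10.1]
grip_width: 0.0119
grasp_force: 30.0
```

```bash
python3 -c "
from h import *
f()"
```

```text
t 43.4 grasp [0.5569 0.0994 0.09  ] Ftool [ -4.5 -12.3 -10.1]
```

Emit:
drive_tool(
  increments=[
    [0,[0,0.2,0],[0,0,0]],
    [0,[0,0.2,0],[0,0,0]],
  ],
)

```text
clock: 43.65
ee_pos: [0.5591, 0.1001, 0.2699]
tcp_rot: [[-0.17, 0.985, -0.012], [0.985, 0.17, -0.004], [-0.002, -0.012, -1.0]]
contact_force: [-17.8, -8.0, 16.2]
grip_width: 0.0122
grasp_force: 30.0
```

```bash
python3 -c "
from h import *
f()"
```

```text
t 43.65 grasp [0.557  0.0994 0.0899] Ftool [ -4.8 -19.1 -16. ]
```

Hard stop: shut. Release and rise clear.

Emit:
drive_tool(
  increments=[
    [0,[0,-0.15,0],[0,0,0]],
    [3,[0,-0.15,0],[0,0,0]],
    [4,[0,-0.15,0],[0,0,0]],
    [4,[0,-0.15,-5],[0,0,0]],
    [4,[0,-0.15,-11],[0,0,0]],
    [4,[0,-4,-15],[0,0,0]],
    [4,[0,-4,-15],[0,0,0]],
    [4,[0,-4,-15],[0,0,0]],
  ],
)

```text
clock: 44.65
ee_pos: [0.5213, 0.0942, 0.4186]
tcp_rot: [[-0.169, 0.986, -0.001], [0.986, 0.169, 0.0], [0.0, -0.001, -1.0]]
contact_force: [-0.3, 0.8, 0.4]
grip_width: 0.0398
grasp_force: 0.0
```

```bash
python3 - <<'E'
exec(open('tr.py').read())
s=snap('wrist','w15');f()
# handle top: narrow dark plate; profile along a row band
im=cv2.cvtColor(s['image'],7)
for r in(190,205,220,235): print(r,im[r-2:r+3,200:400:4].mean(0).astype(int))
E
```

```text
tray obj [317.  188.5] [17. 18.] [ 0.6235 -0.1257  0.073 ]
tray obj [351.7 183. ] [18. 20.] [ 0.6388 -0.2213  0.073 ]
t 44.75 grasp [0.5208 0.0942 0.2374] Ftool [-1.6  0.4  0.6]
190 [192 187 179 161 154 107 108 108 109 108 105 106 107 106 105 105 106 106
 106 107  98  96  97  98  97  97  83  38  46  98 109 100 180 178 178 177
 181 181 175 128 155 175 175 177 159 220 219 220 219 174]
205 [120 117 114 145 186 193 206 206 203 197 197 189 180 178 178 176 176 176
 176 178 167 161 161 159 161 162 115  37  56 102 108  96 129 130 131 131
 124 126 115  83 172 176 176 177 141 219 200 219 183 176]
220 [197 198 198 190 186 180 200 203 203 204 202 201 200 199 198 199 200 199
 200 197 198 200 199 200 198 195 142  95  68 102 104 142 179 177 178 174
 162 154  64 116 177 177 178 175 200 220 212 219 176 177]
235 [172 173 170 121 113 154 200 199 201 201 198 198 198 199 197 198 198 197
 199 198 200 199 199 202 199 202 139 138 131 179 183 203 202 202 202 192
 184 144  55 149 178 177 177 144 220 204 218 201 171 143]
```

```bash
python3 -c "
from cell import job
print(job.finish_job())"
```

```text
the job is handed in; nothing more can be done
None
```

Job handed in at about 45 s: only the left and middle blocks were there, and each was pinched on the gauge (about 7.7 N on the post, held 1 s) and set standing in the tray; the vise was then shut to a hard stop, and I have no verdict beyond the hand-in.

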